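Slide the long mezze board off the low shelf and stand it in the sloped rack

ROBOT

A 6-joint arm with a two-finger parallel gripper is mounted at the origin on the work surface. World frame = base frame: x ahead of the robot, y to its left, z up, the work surface at z = 0. Lengths are in m, angles in rad, forces in N, time in s.
With the tool pointing down it reaches from about 0.35 to 0.775 m from the base axis. Payload 7.3 kg.
Tool frame: the origin (TCP) lies between the finger pads; the fingertips stand robot.tcp_to_tips ahead of it and the grasp point (between the pads) lies 2 mm behind it (robot.tcp_to_tips is the distance from the TCP to the fingertips, in m); y points along the fingers, x is the direction in which the jaws open and shut, and the axes are right-handed (so a half turn about y gives the same grasp; the last joint's range is limited). The gripper opens to 92 mm and grips with 3 to 60 N. Pads are 19 mm wide; open, the fingers measure 130 mm over their backs; the gripper's body (75 mm by 190 mm) begins 47 mm behind the grasp point.
Start: joints at [-1.475, 0.342, 1.524, -0, 1.275, -0.146], TCP at [0.126, -0.51, 0.244] pointing down, gripper open.
Joint ranges: [-2.53, 2.53], [-0.77, 2.02], [0.04, 2.7], [-1, 4.14], [0.28, 2.66], [-3.11, 3.11]. Speed limits (rad/s): [2.57, 2.57, 3.14, 3.14, 3.14, 3.14].

INTERFACE

Orientations are given as [roll, pitch, yaw] about the fixed x, y, z axes, in that order (R = Rz(yaw) Ry(pitch) Rx(roll)).
In Python, from cell import status, read_camera, get_calibration, robot gives the robot as it stands.
- The arm moves only by the shell command python3 -m creep 'ROWS' [FORCE]. ROWS is JSON, a list of rows, each an object of numbers: "dx", "dy", "dz": the shift along the tool's x, y, z in m; "rx", "ry", "rz": the turn, a rotation vector about the tool's x, y, z in rad; "gripper": the opening, from 0 (shut) to 1 (fully open). A call has 1 to 20 rows; each row is the pose to reach, as a shift and turn from the pose commanded when the call began, along the tool's axes at that moment; what a row does not reach only later rows make up. A row lasts 1/8 s, in which the tool goes at most 62.5 mm and 10.7 degrees, less where a joint would pass 70% of its speed; a pose out of reach is approached as far as the arm can. A call with a gripper value outside its range is refused whole. The fingers move at their own pace and stop on an object; FORCE is the grip in N (left out, the last holds). Time passes only in rows, so rows that repeat a pose let the fingers close. It gives the time, the measured TCP pose, the force and the opening at its end, in the units of the state.
- status.observe(): the state, without advancing time (a new reading comes with each control period).
- read_camera(name): name is "scene" or "top"; returns (picture, depth): 480x640x3 uint8, red, green, blue; 480x640 float32, m along the optical axis (not along the pixel's ray), 0 where there is no reading.
- get_calibration(name): a dict with "fx", "fy", "cx", "cy" (pixels), "xyz" and "rotation" of the camera in the world. Camera axes: x right, y down, z forward; pixel columns grow to the right and rows downward; lengths in m; the calibration is good to about 2 mm. A picture is of the moment at which its call begins. get_calibration takes no time and is no camera call.
- robot.hand_in(): hands the job in, once; it reports no verdict.
The state is a dict: "time": time; "qpos": joint angles; "qvel": joint speeds; "joint_efforts": joint torques, N m; "tool_pos": TCP position; "tool_rot": TCP orientation; "contact_force": force on the tool from outside, world axes, zero at the start; "torque": the same for the moment, N m; "opening": finger opening in m.
Only numpy, scipy, OpenCV 4.12 (cv2) and the standard library are available. Lean on these libraries where they do the work, as an engineer would, in place of code of your own. Each camera call takes 0.05 s, during which the arm holds its last target.

TASK

Two thin wooden mezze boards lie side by side on the low white shelf, each between low lips that keep fingers from its edges: slide the longer one out over the shelf's open front edge until it overhangs enough to be pinched, lift it away, lay it in the empty sloped metal rack and bring it down the slope until its end rests squarely against the back stop, and let go. Do not drop it at any point, and leave the short board and everything else where they are.

Things in the scene. Friction and masses are not known exactly. Their poses are not given: they have to be found in the camera images.
- long_board: The board to move: brown wooden slat, 150 long (its x), 54 wide (y), 6 mm thick, 50 to 100 g, a small dark dot on top near its +x end. Origin: centre of its underside. Starts flat in either lane of the shelf, its x along the shelf's x within 0.03 rad, 3 to 13 mm from the back lip, so it cannot be pushed from behind: pressed from above with 5 to 20 N it can be dragged, but may slip (friction varies).
- short_board: The other board, to be left in its lane: same wood, width and thickness but 110 mm long, lying in the other lane. Origin: centre of its underside.
- shelf: Fixed low white shelf, 193 deep (x) by 150 mm wide (y), deck top 60 mm above the counter. Origin: centre of its footprint on the counter; +x points to its back lip. Lips 6 wide and 8 mm high run front to back at y = -72, 0, +72 mm, making two lanes 66 mm wide centred on y = -36 and +36 mm; the back lip's inner face is at x = +90 mm.
- shelf_edge (a point): Middle of the shelf's open, lipless front edge, on top of the deck (shelf x = -96.5, y = 0, z = 60 mm). In front of it is free space down to the counter. A board tips off if its middle passes this edge; once it overhangs by 40 to 55 mm, open fingers can straddle it from above and pinch it across its 54 mm width.
- rack: Fixed sloped metal rack, empty, 82 mm wide (y). Origin: under it at counter height; +x points to its back stop. Its deck, 105 mm long, falls towards +x at 0.314 rad (18 degrees) to the stop, which is square to the deck and 28 mm high. Side lips 8 mm high above the deck, 70 mm apart. With the long board home the board's origin is at x = -11, y = 0, z = 58 mm of this frame.
- rack_foot (a point): Where the rack's deck meets the face of its back stop, middle of the lane (rack x = 60, y = 0, z = 35 mm). A 150 mm board against the stop overhangs the deck's upper end by 45 mm, with free space for fingers around and below that end. The board does not slide down by itself: push or guide it down until it touches the stop.
- jar_a: closed glass jar with a stainless cap, 64 mm across and 95 mm tall, standing on the counter; bystander, leave alone. Origin: centre of its underside. Behind the shelf.
- jar_b: closed glass jar with a stainless cap, 58 mm across and 85 mm tall, standing on the counter; bystander, leave alone. Origin: centre of its underside. Left of the shelf.
- jar_c: closed glass jar with a stainless cap, 64 mm across and 95 mm tall, standing on the counter; bystander, leave alone. Origin: centre of its underside. Left of the shelf.
- jar_d: closed glass jar with a stainless cap, 58 mm across and 85 mm tall, standing on the counter; bystander, leave alone. Origin: centre of its underside. Behind the rack.
- mortar: green ceramic mortar, 96 mm across, 62 mm tall, its pestle standing up to 115 mm high in it (one piece); behind the rack; bystander. Origin: centre of its underside.
- spoon: steel measuring spoon, 140 mm long, lying right of the rack on the counter; bystander. Origin: on its underside.
Mind the look-alikes: they are no part of the job. Leave any blue look-alike of the rack alone. What is shaped like the long_board but yellow is not meant.

How it is judged:
By the outcome, as a careful person would: the job done as asked, in the order asked, and still so for the second after the job is handed in, with the robot touching nothing.
It also fails if it takes over 53 s, if anything falls off the work surface, if the arm or the gripper's body presses on something with over 40 N, if the wrist force passes 120 N, or if a joint passes its speed limit or range.

## Working session

There is one attempt and no reset: what is moved stays moved. The work goes in short steps, Python scripts to look and compute and a shell command to move; the robot and the scene stay as the last step left them, time stands still between calls to the robot, and variables do not carry over. Pictures are saved under pics/ and viewed, and the job is handed in when it is done.

```bash
ls; mkdir -p pics
python3 - <<'E'
from cell import status, read_camera, get_calibration, robot
import cv2
print(status.observe()); print(robot.tcp_to_tips)
for n in ("scene","top"):
    p,d=read_camera(n); cv2.imwrite(f"pics/{n}0.png",p[:,:,::-1]); print(n,get_calibration(n))
    import numpy as np; np.savez(f"pics/{n}0.npz",p=p,d=d)
E
```

```text
pics
{'time': 0.0, 'qpos': array([-1.47501976e+00,  3.42721755e-01,  1.52501739e+00, -6.87751812e-06,
        1.27539064e+00, -1.46000851e-01]), 'qvel': array([-9.67409964e-04, -1.30482006e-03,  6.96405950e-04,  1.31559662e-03,
        1.35051895e-04, -3.21248189e-05]), 'joint_efforts': array([ 2.65236355e-03, -4.31233764e+01, -2.44222873e+01,  7.19693466e-02,
        5.60268725e-02, -1.19150254e-04]), 'tool_pos': array([ 0.12568262, -0.50934309,  0.24304531]), 'tool_rot': array([-1.57057921e+00,  1.52173636e-03, -1.32901674e+00]), 'contact_force': array([ 0.00067272, -0.53805907, -0.02939846]), 'torque': array([-0.05276253, -0.00477227, -0.01870952]), 'opening': 0.09222832934801538}
0.017
scene {'fx': 519.1310604014789, 'fy': 519.1310604014789, 'cx': 315.97477736671283, 'cy': 238.75283046031913, 'xyz': array([1.30347955, 0.09965535, 0.72229743]), 'rotation': array([-2.31124623,  0.00581435,  1.70250318])}
top {'fx': 447.86480461000156, 'fy': 447.86480461000156, 'cx': 311.8598423339715, 'cy': 238.618602040326, 'xyz': array([0.41872907, 0.00313829, 0.9426078 ]), 'rotation': array([-3.00070827, -0.03281489, -1.55361084])}
```

View pics/scene0.png

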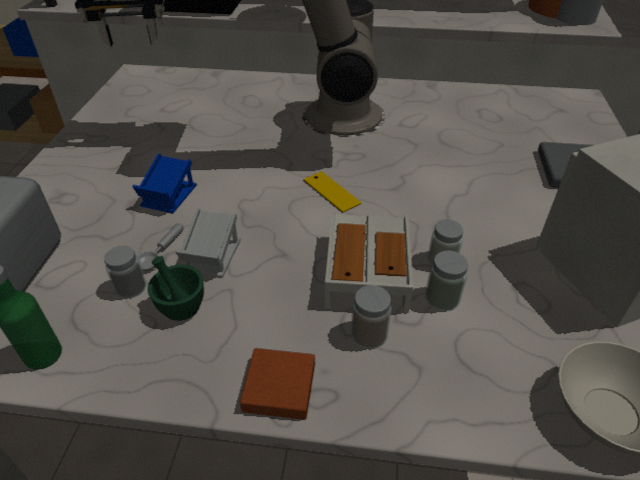

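View pics/top0.png

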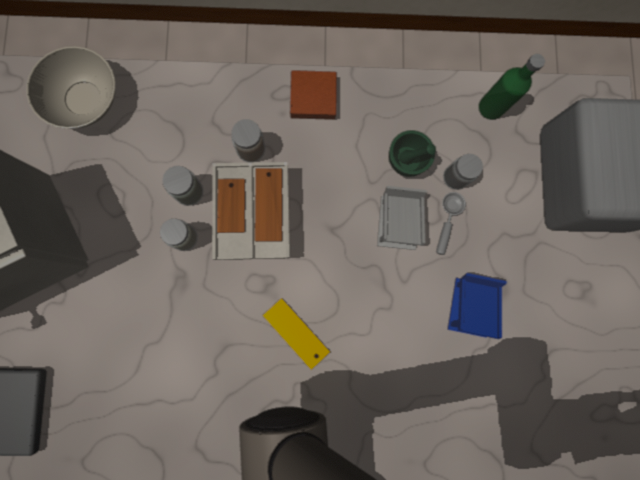

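Candidates for the board in the top view: the brown one in the right lane (268,205), which is longer; the brown one in the left lane (231,206), which is short; the yellow one (296,333), a look-alike; and the orange box (314,94). I choose (268,205). For the rack, I take the grey one (403,217), not the blue one (478,306). Next I measure both and check with a crop.

```bash
cat > h.py <<'E'
import numpy as np, cv2
from scipy.spatial.transform import Rotation as R
from cell import status, read_camera, get_calibration, robot
def cal(n):
    c=get_calibration(n); return c,R.from_euler('xyz',c['rotation']).as_matrix(),np.array(c['xyz'])
def ray(n,uv,z):
    c,M,t=cal(n); uv=np.atleast_2d(np.asarray(uv,float))
    d=np.c_[(uv[:,0]-c['cx'])/c['fx'],(uv[:,1]-c['cy'])/c['fy'],np.ones(len(uv))]@M.T
    return t+d*((z-t[2])/d[:,2])[:,None]
def cloud(n,d):
    c,M,t=cal(n); v,u=np.mgrid[:480,:640]
    P=np.stack([(u-c['cx'])/c['fx']*d,(v-c['cy'])/c['fy']*d,d],-1)@M.T+t
    P[d<=0]=np.nan; return P
def proj(n,X):
    c,M,t=cal(n); q=(np.atleast_2d(X)-t)@M; return np.c_[q[:,0]/q[:,2]*c['fx']+c['cx'],q[:,1]/q[:,2]*c['fy']+c['cy']]
def brown(p):
    h=cv2.cvtColor(p,cv2.COLOR_RGB2HSV); return ((h[:,:,0]<18)&(h[:,:,1]>130)&(h[:,:,2]>60)).astype(np.uint8)
E
python3 - <<'E'
from h import *
for n in("top","scene"):
    z=np.load(f"pics/{n}0.npz"); p,d=z['p'],z['d']
    cs,_=cv2.findContours(brown(p),cv2.RETR_EXTERNAL,cv2.CHAIN_APPROX_NONE)
    for c in cs:
        if cv2.contourArea(c)<300: continue
        X=ray(n,c[:,0],0.066)[:,:2]
        r=cv2.minAreaRect((X*1000).astype(np.float32)); print(n,c[:,0].mean(0),r)
    P=cloud(n,d)
    if n=="top":
        for u,v in [(268,205),(231,206),(252,250),(403,217),(403,200),(403,235),(296,333),(405,191),(250,255),(232,165+80)]: print((u,v),P[v,u].round(4))
        cr=cv2.resize(p[140:280,190:450,::-1],None,fx=3,fy=3,interpolation=cv2.INTER_CUBIC); cv2.imwrite("pics/crop1.png",cr)
    else:
        cr=cv2.resize(p[190:330,170:430,::-1],None,fx=3,fy=3,interpolation=cv2.INTER_CUBIC); cv2.imwrite("pics/crop2.png",cr)
E
```

```text
top [230.69281046 205.23529412] ((608.0183715820312, 138.97921752929688), (105.58045196533203, 52.76804733276367), 1.283384084701538)
top [268.28421053 204.5       ] ((611.1221313476562, 64.96072387695312), (144.62606811523438, 51.35875701904297), 1.538061261177063)
top [313.05294118  92.92941176] ((849.230712890625, -20.509258270263672), (95.74844360351562, 91.65426635742188), 0.5680540800094604)
(268, 205) [0.609  0.065  0.0678]
(231, 206) [0.6053 0.1382 0.0668]
(252, 250) [0.5189 0.094  0.0625]
(403, 217) [ 0.5943 -0.2091  0.0512]
(403, 200) [ 0.6331 -0.2128  0.0372]
(403, 235) [ 0.5553 -0.2058  0.0631]
(296, 333) [0.3561 0.0038 0.0061]
(405, 191) [ 0.6476 -0.2128  0.0557]
(250, 255) [0.5087 0.0974 0.064 ]
(232, 245) [0.5281 0.1338 0.0611]
scene [278.85169492 379.90254237] ((895.0128784179688, -12.76511001586914), (93.61167907714844, 95.52820587158203), 0.10361848771572113)
scene [390.36029412 253.76470588] ((611.867431640625, 140.84127807617188), (109.43811798095703, 52.59516143798828), 2.5226027965545654)
scene [349.1402439  252.68292683] ((615.9522705078125, 65.82817840576172), (147.85133361816406, 52.36905288696289), 1.6635397672653198)
```

View pics/crop1.png

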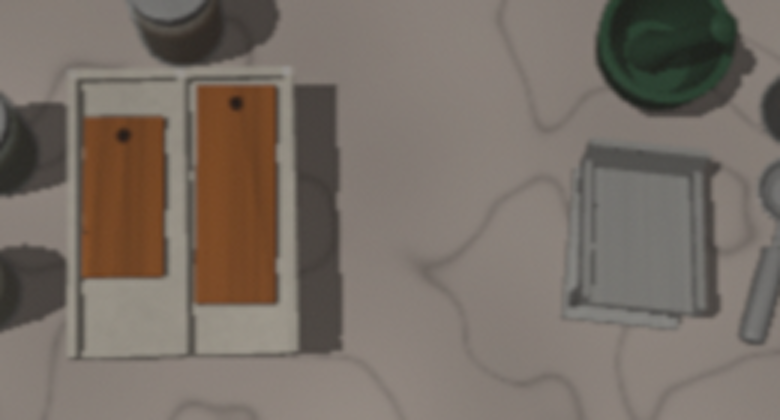

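View pics/crop2.png

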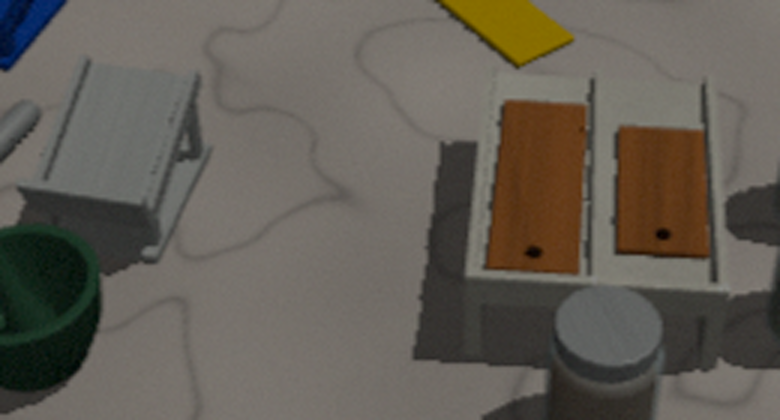

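The crops show the long brown board in the right lane, with its dot at the back (crop 236,103). The short one is in the left lane. The grey rack slopes to its stop on the +x side. Now the frames.

Run:
```python
from h import *
z=np.load("pics/top0.npz"); p,d=z['p'],z['d']; P=cloud("top",d)
def rect(lo,hi,box,name):
    u0,v0,u1,v1=box; m=np.zeros((480,640),np.uint8); s=(slice(v0,v1),slice(u0,u1))
    m[s]=((P[s][...,2]>lo)&(P[s][...,2]<hi)).astype(np.uint8)
    return m
m=rect(0.045,0.085,(200,145,300,275),'shelf')
# connected
n,l,st,_=cv2.connectedComponentsWithStats(m); k=1+st[1:,4].argmax(); m=(l==k).astype(np.uint8)
c=max(cv2.findContours(m,0,cv2.CHAIN_APPROX_NONE)[0],key=cv2.contourArea)
print('shelf px bbox',cv2.boundingRect(c))
for zz in(0.064,): print('shelf',cv2.minAreaRect((ray("top",c[:,0],zz)[:,:2]*1000).astype(np.float32)))
print('shelf cloud',cv2.minAreaRect((P[m>0][:,:2]*1000).astype(np.float32)))
# board yaw via scene and top long sides: PCA
# rack: plane
q=P[200:235,393:418].reshape(-1,3); q=q[~np.isnan(q[:,0])]
A=np.c_[q[:,:2],np.ones(len(q))]; s=np.linalg.lstsq(A,q[:,2],rcond=None)[0]; r=q[:,2]-A@s; print('rack plane',s,'rms',r.std(),'tilt',np.arctan(np.hypot(s[0],s[1])),'yaw',np.arctan2(-s[1],-s[0]))
m=rect(0.025,0.1,(370,170,440,260),'rack'); n,l,st,_=cv2.connectedComponentsWithStats(m); k=1+st[1:,4].argmax();m=(l==k)
q=P[m]; print('rack n',m.sum(),cv2.minAreaRect((q[:,:2]*1000).astype(np.float32)))
yaw=np.arctan2(-s[1],-s[0])
np.set_printoptions(linewidth=200,suppress=True)
h=(P[...,2]-(P[...,0]*s[0]+P[...,1]*s[1]+s[2]))*1000
print("height above deck plane, row 215", list(zip(range(374,432,1),h[215,374:432].round(0),P[215,374:432,1].round(3))))
for u in (398,404,410): print("col",u,[(v,h[v,u].round(0),P[v,u,0].round(3),P[v,u,2].round(3)) for v in range(183,256)])
```

```text
shelf px bbox (212, 162, 77, 98)
shelf ((599.5508422851562, 100.77993774414062), (195.97085571289062, 150.7166748046875), 2.584897041320801)
shelf cloud ((599.9776000976562, 100.79769134521484), (193.888671875, 150.2120819091797), 2.6048994064331055)
rack plane [-0.32315681  0.03059221  0.24843367] rms 0.001469833916322631 tilt 0.31387152579100375 yaw -0.09438547443348312
rack n 2335 ((596.835205078125, -208.96051025390625), (83.28032684326172, 117.13523864746094), 85.27027893066406)
height above deck plane, row 215 [(374, np.float64(-46.0), np.float64(-0.158)), (375, np.float64(-45.0), np.float64(-0.16)), (376, np.float64(-46.0), np.float64(-0.163)), (377, np.float64(-47.0), np.float64(-0.165)), (378, np.float64(-48.0), np.float64(-0.167)), (379, np.float64(-47.0), np.float64(-0.169)), (380, np.float64(-38.0), np.float64(-0.17)), (381, np.float64(-41.0), np.float64(-0.172)), (382, np.float64(-41.0), np.float64(-0.175)), (383, np.float64(5.0), np.float64(-0.167)), (384, np.float64(9.0), np.float64(-0.169)), (385, np.float64(7.0), np.float64(-0.171)), (386, np.float64(9.0), np.float64
[... 15084 characters left out ...]
 np.float64(-58.0), np.float64(0.543), np.float64(0.008)), (246, np.float64(-59.0), np.float64(0.541), np.float64(0.008)), (247, np.float64(-60.0), np.float64(0.539), np.float64(0.007)), (248, np.float64(-62.0), np.float64(0.537), np.float64(0.006)), (249, np.float64(-65.0), np.float64(0.535), np.float64(0.004)), (250, np.float64(-70.0), np.float64(0.533), np.float64(-0.001)), (251, np.float64(-68.0), np.float64(0.531), np.float64(0.001)), (252, np.float64(-69.0), np.float64(0.529), np.float64(0.001)), (253, np.float64(-69.0), np.float64(0.526), np.float64(0.002)), (254, np.float64(-71.0), np.float64(0.524), np.float64(0.001)), (255, np.float64(-73.0), np.float64(0.522), np.float64(-0.001))]
```

```bash
cat >> h.py <<'E'
def go(target,rpy=None):
    """print creep deltas from measured pose to the target TCP (world) and orientation"""
    s=status.observe(); M=R.from_euler('xyz',s['tool_rot'])
    d=M.inv().apply(np.array(target)-s['tool_pos']); print('t',s['time'],'d',d.round(4),end=' ')
    if rpy is not None: print('rot',(M.inv()*R.from_euler('xyz',rpy)).as_rotvec().round(4),end='')
    print()
E
python3 - <<'E'
from h import *
go((0.642,0.066,0.243),(-np.pi/2,0,-np.pi/2+.04))
z=np.load("pics/top0.npz");P=cloud("top",z['d'])
# jars tops / pestle heights
for u,v in[(247,135),(180,180),(175,230),(430,155),(466,165)]: print((u,v),P[v-3:v+4,u-3:u+4].reshape(-1,3).mean(0).round(3))
# rack centreline: scene cross-check of deck upper corners & stop; long-board front edge both cams
for n in("top","scene"):
    p=np.load(f"pics/{n}0.npz")['p']; m=brown(p)
    cs=[c for c in cv2.findContours(m,0,cv2.CHAIN_APPROX_NONE)[0] if cv2.contourArea(c)>300]
    for c in cs:
        X=ray(n,c[:,0],.066); 
        if X[:,0].mean()<.7 : print(n,'front',np.percentile(X[:,0],3).round(4),'back',np.percentile(X[:,0],97).round(4),'y',np.percentile(X[:,1],[3,97]).round(4))
E
```

```text
t 0.1 d [-0.435   0.0009  0.6391] rot [-1.000e-04  2.018e-01 -1.400e-03]
(247, 135) [0.743 0.109 0.095]
(180, 180) [0.648 0.234 0.095]
(175, 230) [nan nan nan]
(430, 155) [ 0.72  -0.261  0.07 ]
(466, 165) [ 0.697 -0.329  0.085]
top front 0.5549 back 0.661 y [0.1127 0.166 ]
top front 0.5387 back 0.6837 y [0.0377 0.0911]
scene front 0.5583 back 0.666 y [0.113  0.1673]
scene front 0.5424 back 0.6896 y [0.039  0.0933]
```

```bash
python3 -m creep '[{"dx":-0.02,"dz":0.03,"ry":0.02,"gripper":0},{"dx":-0.05,"dz":0.075,"ry":0.04,"gripper":0},{"dx":-0.085,"dz":0.12,"ry":0.06,"gripper":0},{"dx":-0.12,"dz":0.17,"ry":0.08,"gripper":0},{"dx":-0.155,"dz":0.22,"ry":0.1,"gripper":0},{"dx":-0.19,"dz":0.27,"ry":0.12,"gripper":0},{"dx":-0.225,"dz":0.32,"ry":0.14,"gripper":0},{"dx":-0.26,"dz":0.37,"ry":0.16,"gripper":0},{"dx":-0.295,"dz":0.42,"ry":0.18,"gripper":0},{"dx":-0.33,"dz":0.47,"ry":0.2,"gripper":0},{"dx":-0.36,"dz":0.52,"ry":0.2,"gripper":0},{"dx":-0.39,"dz":0.57,"ry":0.2,"gripper":0},{"dx":-0.415,"dz":0.61,"ry":0.2,"gripper":0},{"dx":-0.435,"dz":0.639,"ry":0.2,"gripper":0},{"dx":-0.435,"dz":0.639,"ry":0.2,"gripper":0},{"dx":-0.435,"dz":0.639,"ry":0.2,"gripper":0}]'
python3 - <<'E'
from h import *
go((0.642,0.066,0.087),(-np.pi/2,0,-np.pi/2+.04))
E
```

```text
t 0.1 d [-0.4348  0.1568  0.639 ] rot [-1.000e-04  2.018e-01 -1.400e-03]invalid input at $[0]: expected keys dx, dy, dz, rx, ry, rz, gripper
```

```bash
python3 -m creep '[{"dx":-0.02,"dy":0,"dz":0.03,"rx":0,"ry":0.02,"rz":0,"gripper":0},{"dx":-0.05,"dy":0,"dz":0.075,"rx":0,"ry":0.04,"rz":0,"gripper":0},{"dx":-0.085,"dy":0,"dz":0.12,"rx":0,"ry":0.06,"rz":0,"gripper":0},{"dx":-0.12,"dy":0,"dz":0.17,"rx":0,"ry":0.08,"rz":0,"gripper":0},{"dx":-0.155,"dy":0,"dz":0.22,"rx":0,"ry":0.1,"rz":0,"gripper":0},{"dx":-0.19,"dy":0,"dz":0.27,"rx":0,"ry":0.12,"rz":0,"gripper":0},{"dx":-0.225,"dy":0,"dz":0.32,"rx":0,"ry":0.14,"rz":0,"gripper":0},{"dx":-0.26,"dy":0,"dz":0.37,"rx":0,"ry":0.16,"rz":0,"gripper":0},{"dx":-0.295,"dy":0,"dz":0.42,"rx":0,"ry":0.18,"rz":0,"gripper":0},{"dx":-0.33,"dy":0,"dz":0.47,"rx":0,"ry":0.2,"rz":0,"gripper":0},{"dx":-0.36,"dy":0,"dz":0.52,"rx":0,"ry":0.2,"rz":0,"gripper":0},{"dx":-0.39,"dy":0,"dz":0.57,"rx":0,"ry":0.2,"rz":0,"gripper":0},{"dx":-0.415,"dy":0,"dz":0.61,"rx":0,"ry":0.2,"rz":0,"gripper":0},{"dx":-0.435,"dy":0,"dz":0.639,"rx":0,"ry":0.2,"rz":0,"gripper":0},{"dx":-0.435,"dy":0,"dz":0.639,"rx":0,"ry":0.2,"rz":0,"gripper":0},{"dx":-0.435,"dy":0,"dz":0.639,"rx":0,"ry":0.2,"rz":0,"gripper":0}]'
python3 - <<'E'
from h import *
go((0.642,0.066,0.087),(-np.pi/2,0,-np.pi/2+.04))
E
```

```text
time: 2.1
tool_pos: [0.6414, 0.0651, 0.2431]
tool_rot: [-1.572, -0.0, -1.529]
contact_force: [-0.1, -0.3, 0.5]
opening: 0.0006
t 2.1 d [-0.0009  0.1561  0.0009] rot [0.0015 0.0018 0.0004]
```

```bash
python3 -m creep '[{"dx":-0.001,"dy":0.03,"dz":0.001,"rx":0,"ry":0,"rz":0,"gripper":0},{"dx":-0.001,"dy":0.08,"dz":0.001,"rx":0,"ry":0,"rz":0,"gripper":0},{"dx":-0.001,"dy":0.125,"dz":0.001,"rx":0,"ry":0,"rz":0,"gripper":0},{"dx":-0.001,"dy":0.15,"dz":0.001,"rx":0,"ry":0,"rz":0,"gripper":0},{"dx":-0.001,"dy":0.156,"dz":0.001,"rx":0,"ry":0,"rz":0,"gripper":0},{"dx":-0.001,"dy":0.157,"dz":0.001,"rx":0,"ry":0,"rz":0,"gripper":0}]';  python3 -m creep '[{"dx":0,"dy":0.001,"dz":0,"rx":0,"ry":0,"rz":0,"gripper":0},{"dx":0,"dy":0.002,"dz":0,"rx":0,"ry":0,"rz":0,"gripper":0},{"dx":0,"dy":0.003,"dz":0,"rx":0,"ry":0,"rz":0,"gripper":0}]'
```

```text
time: 2.85
tool_pos: [0.6432, 0.0659, 0.0876]
tool_rot: [-1.57, -0.0, -1.53]
contact_force: [0.5, -0.3, 0.7]
opening: 0.0003
time: 3.22
tool_pos: [0.6432, 0.0667, 0.0843]
tool_rot: [-1.57, -0.0, -1.529]
contact_force: [0.3, 0.4, -0.1]
opening: 0.0002
```

```bash
python3 -m creep '[{"dx":0,"dy":0.001,"dz":0,"rx":0,"ry":0,"rz":0,"gripper":0},{"dx":0,"dy":0.002,"dz":0,"rx":0,"ry":0,"rz":0,"gripper":0}]';  python3 -m creep '[{"dx":0,"dy":0.001,"dz":0,"rx":0,"ry":0,"rz":0,"gripper":0},{"dx":0,"dy":0.001,"dz":0,"rx":0,"ry":0,"rz":0,"gripper":0}]'
```

```text
time: 3.48
tool_pos: [0.6434, 0.0667, 0.0832]
tool_rot: [-1.569, -0.0, -1.529]
contact_force: [-3.3, 0.6, 12.6]
opening: -0.0
time: 3.72
tool_pos: [0.6437, 0.0667, 0.0833]
tool_rot: [-1.568, -0.0, -1.529]
contact_force: [-3.2, -0.4, 14.1]
opening: 0.0004
```

```bash
python3 -m creep '[{"dx":0,"dy":0,"dz":-0.004,"rx":0,"ry":0,"rz":0,"gripper":0},{"dx":0,"dy":0,"dz":-0.01,"rx":0,"ry":0,"rz":0,"gripper":0},{"dx":0,"dy":0,"dz":-0.016,"rx":0,"ry":0,"rz":0,"gripper":0},{"dx":0,"dy":0,"dz":-0.02,"rx":0,"ry":0,"rz":0,"gripper":0}]'
python3 - <<'E'
from h import *
for n in("top","scene"):
    p,d=read_camera(n); cv2.imwrite(f"pics/{n}1.png",p[:,:,::-1])
    for c in cv2.findContours(brown(p),0,cv2.CHAIN_APPROX_NONE)[0]:
        if cv2.contourArea(c)<60: continue
        X=ray(n,c[:,0],.066)
        if X[:,0].mean()<.75 : print(n,'front',np.percentile(X[:,0],3).round(4),'back',np.percentile(X[:,0],97).round(4),'y',np.percentile(X[:,1],[3,97]).round(4))
E
```

```text
time: 4.22
tool_pos: [0.6253, 0.0658, 0.0833]
tool_rot: [-1.564, -0.0, -1.529]
contact_force: [3.2, -0.3, 9.1]
opening: 0.0006
scene front 0.5646 back 0.6661 y [0.1133 0.1673]
```

Run:
```python
import cv2
a=cv2.imread("pics/top1.png")[120:320,160:360];b=cv2.imread("pics/scene1.png")[180:330,290:440]
cv2.imwrite("pics/c1.png",cv2.hconcat([cv2.resize(a,(400,400)),cv2.resize(b,(400,400))]))
```

```text
(no output)
```

View pics/c1.png

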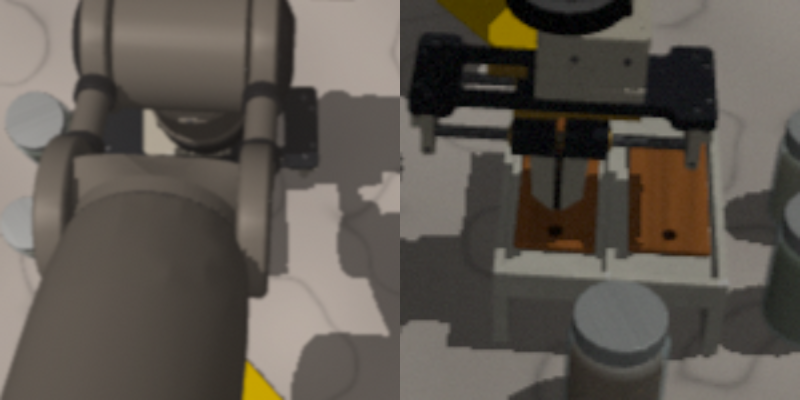

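```bash
cat >> h.py <<'E'
def dot(p):
    "dark dot of the long board in scene view -> world on z=.066"
    g=cv2.cvtColor(p,cv2.COLOR_RGB2HSV); u0,u1,v0,v1=335,362,215,282
    s=g[v0:v1,u0:u1]; w=((s[...,0]<20)&(s[...,1]>110)).astype(np.uint8)   # wood
    ys=np.where(w[:,8:20].sum(1)>8)[0]; print('wood rows',ys.min()+v0,ys.max()+v0,'back edge',ray("scene",[(348,ys.max()+v0+.5)],.066).round(4))
E
python3 - <<'E'
from h import *
print(ray("scene",[(347.7,274.3),(348.1,266.3)],.066).round(4))
dot(np.load("pics/scene0.npz")['p']); dot(cv2.imread("pics/scene1.png")[:,:,::-1])
E
```

```text
[[0.6762 0.0685 0.066 ]
 [0.6566 0.0675 0.066 ]]
wood rows 224 279 back edge [[0.6884 0.0701 0.066 ]]
wood rows 258 273 back edge [[0.6742 0.0688 0.066 ]]
```

```bash
python3 -m creep '[{"dx":0,"dy":0.0005,"dz":-0.004,"rx":0,"ry":0,"rz":0,"gripper":0},{"dx":0,"dy":0.0005,"dz":-0.01,"rx":0,"ry":0,"rz":0,"gripper":0},{"dx":0,"dy":0.0005,"dz":-0.017,"rx":0,"ry":0,"rz":0,"gripper":0},{"dx":0,"dy":0.0005,"dz":-0.024,"rx":0,"ry":0,"rz":0,"gripper":0},{"dx":0,"dy":0.0005,"dz":-0.031,"rx":0,"ry":0,"rz":0,"gripper":0},{"dx":0,"dy":0.0005,"dz":-0.037,"rx":0,"ry":0,"rz":0,"gripper":0},{"dx":0,"dy":0.0005,"dz":-0.041,"rx":0,"ry":0,"rz":0,"gripper":0},{"dx":0,"dy":0.0005,"dz":-0.043,"rx":0,"ry":0,"rz":0,"gripper":0}]'
python3 - <<'E'
from h import *
p,d=read_camera("scene"); cv2.imwrite("pics/scene2.png",p[:,:,::-1]); dot(p)
b=p[180:330,290:440,::-1]; cv2.imwrite("pics/c2.png",cv2.resize(b,(600,600)))
E
```

```text
time: 5.32
tool_pos: [0.5831, 0.064, 0.0832]
tool_rot: [-1.562, -0.001, -1.529]
contact_force: [2.7, -0.8, 12.1]
opening: 0.0003
wood rows 243 256 back edge [[0.6319 0.0652 0.066 ]]
```

View pics/c2.png

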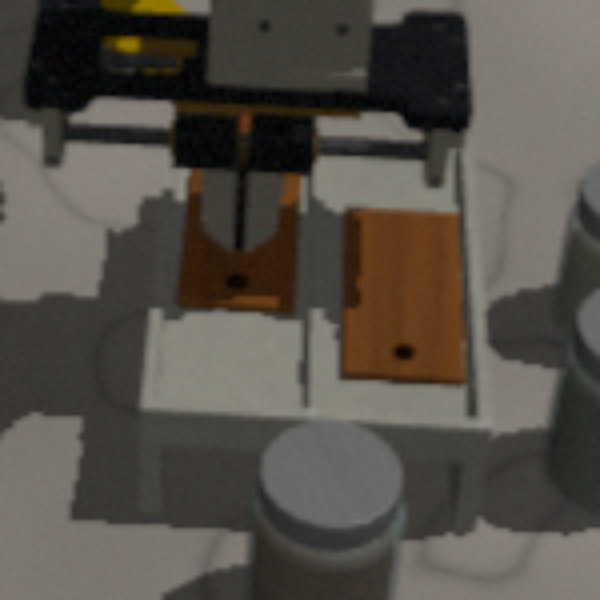

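```bash
python3 -m creep '[{"dx":0,"dy":0,"dz":-0.004,"rx":0,"ry":0,"rz":0,"gripper":0},{"dx":0,"dy":0,"dz":-0.01,"rx":0,"ry":0,"rz":0,"gripper":0},{"dx":0,"dy":0,"dz":-0.016,"rx":0,"ry":0,"rz":0,"gripper":0},{"dx":0,"dy":0,"dz":-0.02,"rx":0,"ry":0,"rz":0,"gripper":0},{"dx":0,"dy":0,"dz":-0.022,"rx":0,"ry":0,"rz":0,"gripper":0},{"dx":0,"dy":0,"dz":-0.022,"rx":0,"ry":0,"rz":0,"gripper":0}]'
python3 - <<'E'
from h import *
p,d=read_camera("scene"); cv2.imwrite("pics/scene3.png",p[:,:,::-1]); dot(p)
E
```

```text
time: 6.12
tool_pos: [0.5612, 0.063, 0.0832]
tool_rot: [-1.562, -0.001, -1.529]
contact_force: [2.3, -0.0, 13.1]
opening: 0.0007
wood rows 235 248 back edge [[0.611  0.0634 0.066 ]]
```

```bash
python3 -m creep '[{"dx":0,"dy":-0.01,"dz":0,"rx":0,"ry":0,"rz":0,"gripper":0},{"dx":0,"dy":-0.04,"dz":0,"rx":0,"ry":0,"rz":0,"gripper":0},{"dx":0,"dy":-0.09,"dz":0,"rx":0,"ry":0,"rz":0,"gripper":0.3},{"dx":0.04,"dy":-0.11,"dz":-0.02,"rx":0,"ry":0,"rz":0,"gripper":1},{"dx":0.1,"dy":-0.11,"dz":-0.04,"rx":0,"ry":0,"rz":0,"gripper":1},{"dx":0.16,"dy":-0.11,"dz":-0.06,"rx":0,"ry":0,"rz":0,"gripper":1},{"dx":0.21,"dy":-0.11,"dz":-0.08,"rx":0,"ry":0,"rz":0,"gripper":1},{"dx":0.22,"dy":-0.11,"dz":-0.08,"rx":0,"ry":0,"rz":0,"gripper":1},{"dx":0.22,"dy":-0.11,"dz":-0.08,"rx":0,"ry":0,"rz":0,"gripper":1}]'
python3 - <<'E'
from h import *
for n in("top","scene"):
    p,d=read_camera(n); cv2.imwrite(f"pics/{n}4.png",p[:,:,::-1]); np.savez(f"pics/{n}4.npz",p=p,d=d)
    for c in cv2.findContours(brown(p),0,cv2.CHAIN_APPROX_NONE)[0]:
        if cv2.contourArea(c)<300: continue
        X=ray(n,c[:,0],.066); r=cv2.minAreaRect((X[:,:2]*1000).astype(np.float32))
        if X[:,0].mean()<.75 : print(n,r,'front',np.percentile(X[:,0],2).round(4),'back',np.percentile(X[:,0],98).round(4),'y',np.percentile(X[:,1],[3,97]).round(4))
E
```

```text
time: 7.3
tool_pos: [0.4873, -0.1602, 0.1902]
tool_rot: [-1.571, 0.0, -1.53]
contact_force: [-0.2, -0.2, -0.2]
opening: 0.0662
top ((528.8544311523438, 60.79689407348633), (144.99392700195312, 51.38271713256836), 1.5201685428619385) front 0.4563 back 0.6017 y [0.0336 0.0869]
top ((607.9502563476562, 138.8816375732422), (105.59075927734375, 52.53660583496094), 1.4573547840118408) front 0.5548 back 0.6607 y [0.1127 0.166 ]
scene ((612.0225830078125, 140.666259765625), (109.27359008789062, 52.58946990966797), 2.311323881149292) front 0.5582 back 0.6663 y [0.113  0.1673]
scene ((534.3300170898438, 62.207557678222656), (149.6883544921875, 52.175052642822266), 1.5618994235992432) front 0.4604 back 0.6091 y [0.0359 0.0893]
```

View pics/top4.png

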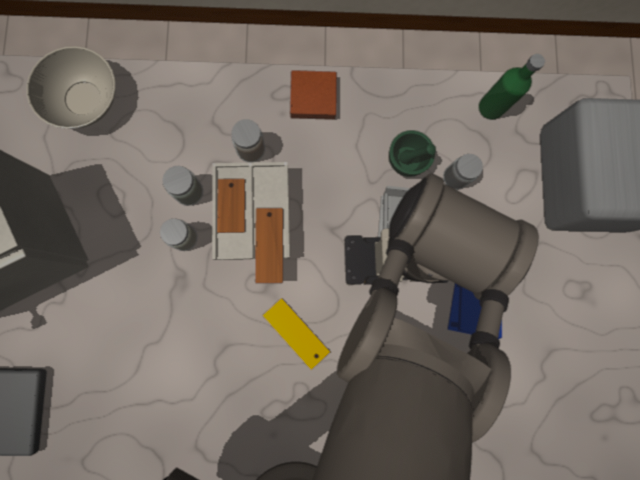

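Run:
```python
from h import *
go((0.478,0.0605,0.19),(-np.pi/2,0,-np.pi/2+.027))
go((0.478,0.0605,0.061),(-np.pi/2,0,-np.pi/2+.027))
```

```text
t 7.4 d [-2.196e-01  3.000e-04 -1.000e-04] rot [ 0.0002  0.0158 -0.0005]
t 7.4 d [-2.195e-01  1.293e-01 -1.000e-04] rot [ 0.0002  0.0158 -0.0005]
```

```bash
python3 -m creep '[{"dx":-0.02,"dy":0,"dz":0,"rx":0,"ry":0.015,"rz":0,"gripper":1},{"dx":-0.07,"dy":0,"dz":0,"rx":0,"ry":0.015,"rz":0,"gripper":1},{"dx":-0.13,"dy":0,"dz":0,"rx":0,"ry":0.015,"rz":0,"gripper":1},{"dx":-0.18,"dy":0,"dz":0,"rx":0,"ry":0.015,"rz":0,"gripper":1},{"dx":-0.21,"dy":0,"dz":0,"rx":0,"ry":0.015,"rz":0,"gripper":1},{"dx":-0.22,"dy":0,"dz":0,"rx":0,"ry":0.015,"rz":0,"gripper":1},{"dx":-0.22,"dy":0,"dz":0,"rx":0,"ry":0.015,"rz":0,"gripper":1},{"dx":-0.22,"dy":0.02,"dz":0,"rx":0,"ry":0.015,"rz":0,"gripper":1},{"dx":-0.22,"dy":0.06,"dz":0,"rx":0,"ry":0.015,"rz":0,"gripper":1}]'
python3 - <<'E'
from h import *
go((0.478,0.0605,0.061),(-np.pi/2,0,-np.pi/2+.027))
p,d=read_camera("scene"); cv2.imwrite("pics/c5.png",cv2.resize(p[150:300,250:450,::-1],(800,600)))
E
```

```text
time: 8.52
tool_pos: [0.4796, 0.0587, 0.1308]
tool_rot: [-1.566, -0.001, -1.545]
contact_force: [0.4, -0.7, -0.2]
opening: 0.0919
t 8.525 d [-0.0019  0.0697 -0.0019] rot [-0.0045 -0.0011  0.0007]
```

View pics/c5.png

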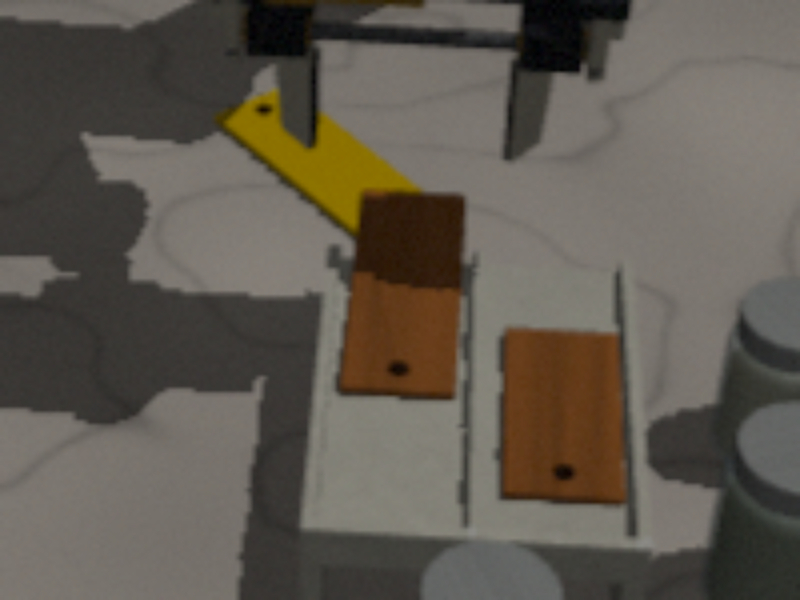

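The open fingers (crop 300,140 and 515,155) are centred on the overhanging board (410,230), clear of the shelf. I descend.

```bash
python3 -m creep '[{"dx":-0.002,"dy":0.02,"dz":-0.002,"rx":-0.004,"ry":0,"rz":0,"gripper":1},{"dx":-0.002,"dy":0.045,"dz":-0.002,"rx":-0.004,"ry":0,"rz":0,"gripper":1},{"dx":-0.002,"dy":0.063,"dz":-0.002,"rx":-0.004,"ry":0,"rz":0,"gripper":1},{"dx":-0.002,"dy":0.069,"dz":-0.002,"rx":-0.004,"ry":0,"rz":0,"gripper":1},{"dx":-0.002,"dy":0.07,"dz":-0.002,"rx":-0.004,"ry":0,"rz":0,"gripper":1},{"dx":-0.002,"dy":0.07,"dz":-0.002,"rx":-0.004,"ry":0,"rz":0,"gripper":1}]' 40
```

```text
time: 9.32
tool_pos: [0.4766, 0.0615, 0.0609]
tool_rot: [-1.574, -0.0, -1.544]
contact_force: [0.3, 0.0, 0.6]
opening: 0.0918
```

```bash
python3 -m creep '[{"dx":0,"dy":0,"dz":0,"rx":0,"ry":0,"rz":0,"gripper":0.65},{"dx":0,"dy":0,"dz":0,"rx":0,"ry":0,"rz":0,"gripper":0.65},{"dx":0,"dy":0,"dz":0,"rx":0,"ry":0,"rz":0,"gripper":0.6},{"dx":0,"dy":0,"dz":0,"rx":0,"ry":0,"rz":0,"gripper":0.5},{"dx":0,"dy":0,"dz":0,"rx":0,"ry":0,"rz":0,"gripper":0.4},{"dx":0,"dy":0,"dz":0,"rx":0,"ry":0,"rz":0,"gripper":0.4}]' 12; python3 -m creep '[{"dx":0,"dy":0,"dz":0,"rx":0,"ry":0,"rz":0,"gripper":0.3},{"dx":0,"dy":0,"dz":0,"rx":0,"ry":0,"rz":0,"gripper":0.3},{"dx":0,"dy":0,"dz":0,"rx":0,"ry":0,"rz":0,"gripper":0.3}]' 45
```

```text
time: 10.07
tool_pos: [0.476, 0.0617, 0.0602]
tool_rot: [-1.575, -0.0, -1.544]
contact_force: [0.4, -0.7, 0.5]
opening: 0.054
time: 10.45
tool_pos: [0.4761, 0.0617, 0.0602]
tool_rot: [-1.575, -0.0, -1.544]
contact_force: [0.4, 0.9, 0.6]
opening: 0.0531
```

```bash
python3 -m creep '[{"dx":0,"dy":-0.003,"dz":0,"rx":0,"ry":0,"rz":0,"gripper":0.3},{"dx":0,"dy":-0.008,"dz":0,"rx":0,"ry":0,"rz":0,"gripper":0.3},{"dx":0,"dy":-0.014,"dz":0,"rx":0,"ry":0,"rz":0,"gripper":0.3},{"dx":0,"dy":-0.022,"dz":0,"rx":0,"ry":0,"rz":0,"gripper":0.3},{"dx":0,"dy":-0.035,"dz":0,"rx":0,"ry":0,"rz":0,"gripper":0.3},{"dx":0,"dy":-0.055,"dz":0,"rx":0,"ry":0,"rz":0,"gripper":0.3},{"dx":0,"dy":-0.08,"dz":0,"rx":0,"ry":0,"rz":0,"gripper":0.3},{"dx":0,"dy":-0.1,"dz":0,"rx":0,"ry":0,"rz":0,"gripper":0.3},{"dx":0,"dy":-0.11,"dz":0,"rx":0,"ry":0,"rz":0,"gripper":0.3},{"dx":0,"dy":-0.11,"dz":0,"rx":0,"ry":0,"rz":0,"gripper":0.3}]'
python3 - <<'E'
from h import *
p,d=read_camera("scene"); cv2.imwrite("pics/c6.png",cv2.resize(p[120:300,250:450,::-1],(667,600))); np.savez("pics/scene6.npz",p=p,d=d)
E
```

```text
time: 11.7
tool_pos: [0.4767, 0.0617, 0.1709]
tool_rot: [-1.573, -0.0, -1.544]
contact_force: [-0.8, -0.2, -0.7]
opening: 0.0531
```

View pics/c6.png

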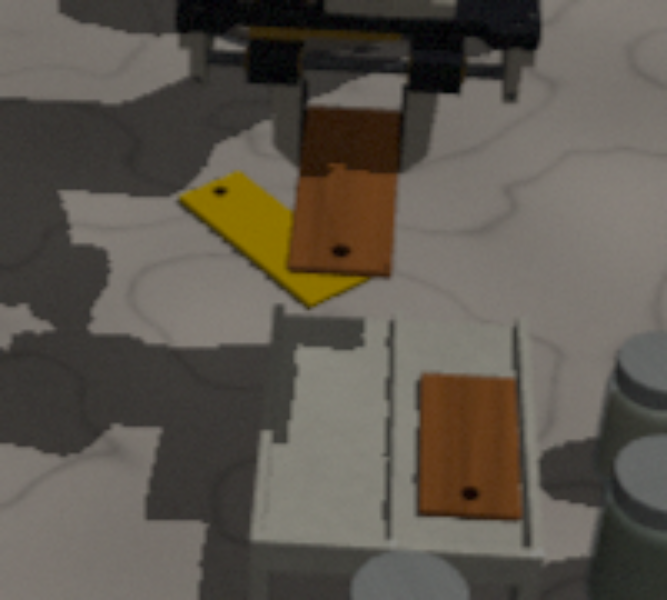

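Held and lifted; the board hangs at (345,190) in the crop, and the short board has stayed put. Now its tilt and end position relative to the tool.

```bash
cat >> h.py <<'E'
def inhand(p,d,box=(320,140,380,215)):
    P=cloud("scene",d); u0,v0,u1,v1=box; m=np.zeros((480,640),np.uint8); m[v0:v1,u0:u1]=brown(p)[v0:v1,u0:u1]
    s=status.observe(); M=R.from_euler('xyz',s['tool_rot'])
    n,l,st,_=cv2.connectedComponentsWithStats(m); k=1+st[1:,4].argmax(); m=(l==k).astype(np.uint8)
    er=cv2.erode(m,np.ones((5,5))); q=P[er>0]; q=q[np.isfinite(q[:,0])]
    L=M.inv().apply(q-s['tool_pos'])  # tool frame
    A=np.c_[L[:,[0,2]],np.ones(len(L))]; c=np.linalg.lstsq(A,L[:,1],rcond=None)[0]
    print('tool y of board top = a x + b z + c:',c.round(4),'rms',(L[:,1]-A@c).std().round(4))
    # contour rays onto this plane (in tool frame)
    cc,Mc,t=cal("scene"); ct=max(cv2.findContours(m,0,cv2.CHAIN_APPROX_NONE)[0],key=cv2.contourArea)[:,0]
    D=M.inv().apply(np.c_[(ct[:,0]-cc['cx'])/cc['fx'],(ct[:,1]-cc['cy'])/cc['fy'],np.ones(len(ct))]@Mc.T); o=M.inv().apply(t-s['tool_pos'])
    k=(c[0]*o[0]+c[1]*o[2]+c[2]-o[1])/(D[:,1]-c[0]*D[:,0]-c[1]*D[:,2]); X=o+D*k[:,None]
    print('tool z far end',np.percentile(X[:,2],97).round(4),'x range',np.percentile(X[:,0],[4,96]).round(4),cv2.minAreaRect((X[:,[0,2]]*1000).astype(np.float32)))
E
python3 - <<'E'
from h import *
z=np.load("pics/scene6.npz"); inhand(z['p'],z['d'])
E
```

```text
tool y of board top = a x + b z + c: [ 0.0026 -0.0018 -0.0062] rms 0.001
tool z far end 0.133 x range [-0.0252  0.0261] ((0.5278396606445312, 86.59468078613281), (94.36589813232422, 52.02059555053711), 89.70217895507812)
```

Run:
```python
from h import *
yaw=-.085
for n in("top","scene"):
    z=np.load(f"pics/{n}0.npz"); P=cloud(n,z['d']); Q=P.reshape(-1,3)
    Q=Q[(abs(Q[:,0]-.6)<.1)&(abs(Q[:,1]+.21)<.07)&(Q[:,2]>.02)]
    # to rack frame guess
    O=np.array([.580,-.2075,0]); L=R.from_euler('z',-yaw).apply(Q-O)
    dk=(abs(L[:,1])<.028)&(L[:,0]>-.03)&(L[:,0]<.05); A=np.c_[L[dk][:,:2],np.ones(dk.sum())]; c=np.linalg.lstsq(A,L[dk][:,2],rcond=None)[0]
    for _ in range(2):
        r=abs(L[:,2]-np.c_[L[:,:2],np.ones(len(L))]@c); k=dk&(r<.004); c=np.linalg.lstsq(np.c_[L[k][:,:2],np.ones(k.sum())],L[k][:,2],rcond=None)[0]
    h=L[:,2]-np.c_[L[:,:2],np.ones(len(L))]@c; h*=np.cos(.314)
    print(n,'n',len(L),'plane',c.round(4),'z at foot x=60:',(c[0]*.06+c[2]).round(4))
    st=(h>.012)&(h<.024)&(abs(L[:,1])<.03)&(L[:,0]>.04); print(' stop face/back pts along-slope s:',np.percentile((L[st,0]*np.cos(.314)-(L[st,2]-.0)*np.sin(.314)),[5,50,95]).round(4),'expected face',(.06*np.cos(.314)-.035*np.sin(.314)).round(4))
    lp=(h>.005)&(h<.011)&(L[:,0]<.03)
    for s in(1,-1):
        y=L[lp&(s*L[:,1]>.02),1]; print(' lip',s,np.percentile(y,[5,50,95]).round(4) if len(y) else None)
    d2=(abs(h)<.003)&(abs(L[:,1])<.03); print(' deck x range',np.percentile(L[d2,0],[1,99]).round(4))
    for side in (1,-1):
        y=L[lp&(side*L[:,1]>.02)]; 
        if len(y)>10: print('  lip dir',np.polyfit(y[:,0],y[:,1],1).round(4))
```

```text
top n 2545 plane [-0.3225  0.0034  0.0546] z at foot x=60: 0.0353
 stop face/back pts along-slope s: [0.0454 0.0468 0.0958] expected face 0.0463
 lip 1 [0.0355 0.0378 0.0408]
 lip -1 [-0.0406 -0.0376 -0.0347]
 deck x range [-0.0401  0.061 ]
  lip dir [-0.0017  0.0379]
  lip dir [ 0.0071 -0.0376]
scene n 2812 plane [-0.3214 -0.0042  0.055 ] z at foot x=60: 0.0357
 stop face/back pts along-slope s: [0.0525 0.0973 0.1035] expected face 0.0463
 lip 1 [0.0345 0.0384 0.0413]
 lip -1 [-0.0408 -0.0375 -0.0346]
 deck x range [-0.0375  0.0679]
  lip dir [0.0249 0.038 ]
  lip dir [ 0.0144 -0.0376]
```

```bash
cat >> h.py <<'E'
R0=R.from_matrix(np.array([[0,0,1],[-1,0,0],[0,-1,0]],float))
RK=np.array([.582,-.2075,0]); RYAW=-.08
def racktgt(up,normal,off=(0.,0.0,0.056)):
    B=R.from_euler('z',RYAW)*R.from_euler('y',.314)
    o=RK+R.from_euler('z',RYAW).apply([-.011,0,.058])+B.apply([-up,0,normal])
    T=B*R0; return o-T.apply(off),T
def gor(up,normal,**k):
    s=status.observe(); M=R.from_euler('xyz',s['tool_rot']); p,T=racktgt(up,normal,**k)
    print('t',s['time'],'target',p.round(4),'d',M.inv().apply(p-s['tool_pos']).round(4),'rot',(M.inv()*T).as_rotvec().round(4))
E
python3 - <<'E'
from h import *
gor(.014,.06); gor(.014,.015); gor(0,0)
E
```

```text
t 11.75 target [ 0.5231 -0.2028  0.1367] d [0.2656 0.0333 0.0399] rot [-0.3097  0.1058  0.0171]
t 11.75 target [ 0.5093 -0.2017  0.0939] d [0.2641 0.0761 0.0262] rot [-0.3097  0.1058  0.0171]
t 11.75 target [ 0.5179 -0.2024  0.0753] d [0.2651 0.0947 0.0349] rot [-0.3097  0.1058  0.0171]
```

```bash
python3 -m creep '[{"dx":0.01,"dy":0,"dz":0,"rx":0,"ry":0,"rz":0,"gripper":0.3},{"dx":0.03,"dy":0,"dz":0.003,"rx":-0.01,"ry":0.005,"rz":0,"gripper":0.3},{"dx":0.055,"dy":0,"dz":0.006,"rx":-0.03,"ry":0.015,"rz":0.001,"gripper":0.3},{"dx":0.085,"dy":0,"dz":0.01,"rx":-0.06,"ry":0.025,"rz":0.003,"gripper":0.3},{"dx":0.115,"dy":0,"dz":0.015,"rx":-0.1,"ry":0.035,"rz":0.005,"gripper":0.3},{"dx":0.145,"dy":0.005,"dz":0.02,"rx":-0.14,"ry":0.05,"rz":0.007,"gripper":0.3},{"dx":0.175,"dy":0.01,"dz":0.025,"rx":-0.18,"ry":0.065,"rz":0.01,"gripper":0.3},{"dx":0.205,"dy":0.015,"dz":0.03,"rx":-0.22,"ry":0.08,"rz":0.012,"gripper":0.3},{"dx":0.23,"dy":0.022,"dz":0.034,"rx":-0.26,"ry":0.09,"rz":0.014,"gripper":0.3},{"dx":0.25,"dy":0.028,"dz":0.037,"rx":-0.285,"ry":0.1,"rz":0.016,"gripper":0.3},{"dx":0.26,"dy":0.032,"dz":0.039,"rx":-0.3,"ry":0.104,"rz":0.017,"gripper":0.3},{"dx":0.2655,"dy":0.033,"dz":0.04,"rx":-0.31,"ry":0.106,"rz":0.017,"gripper":0.3},{"dx":0.2655,"dy":0.033,"dz":0.04,"rx":-0.31,"ry":0.106,"rz":0.017,"gripper":0.3},{"dx":0.2655,"dy":0.033,"dz":0.04,"rx":-0.31,"ry":0.106,"rz":0.017,"gripper":0.3}]'
python3 - <<'E'
from h import *
for n in("top","scene"):
    p,d=read_camera(n); np.savez(f"pics/{n}7.npz",p=p,d=d)
    c=p[140:320,100:340] if n=="scene" else p[150:300,330:530]
    cv2.imwrite(f"pics/{n}7c.png",cv2.resize(c[:,:,::-1],(800,600)))
    if n=="scene": inhand(p,d,(140,170,280,290))
gor(.014,.06); gor(.014,.015)
E
```

```text
time: 13.5
tool_pos: [0.5234, -0.202, 0.1374]
tool_rot: [-1.885, -0.0, -1.65]
contact_force: [-0.2, 0.6, 0.5]
opening: 0.0531
tool y of board top = a x + b z + c: [ 0.0023 -0.0061 -0.0052] rms 0.0014
tool z far end 0.1307 x range [-0.0274  0.0258] ((-0.7769374847412109, 100.54417419433594), (60.597286224365234, 54.384098052978516), 89.0179443359375)
t 13.6 target [ 0.5231 -0.2028  0.1367] d [ 0.0007  0.0009 -0.    ] rot [-0.0003  0.0006  0.0004]
t 13.6 target [ 0.5093 -0.2017  0.0939] d [ 0.0007  0.0459 -0.    ] rot [-0.0003  0.0006  0.0004]
```

View pics/scene7c.png

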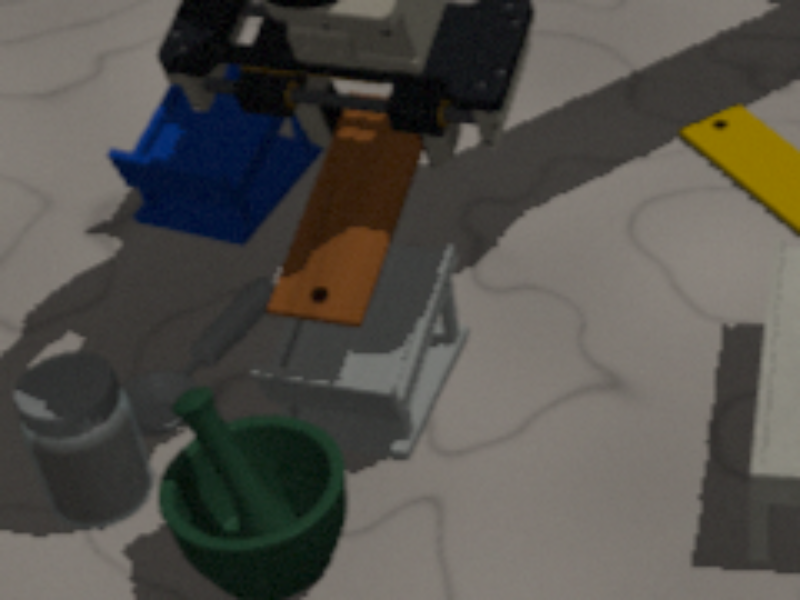

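```bash
python3 -m creep '[{"dx":0.0005,"dy":0.006,"dz":0,"rx":0,"ry":0,"rz":0,"gripper":0.3},{"dx":0.0005,"dy":0.016,"dz":0,"rx":0,"ry":0,"rz":0,"gripper":0.3},{"dx":0.0005,"dy":0.028,"dz":0,"rx":0,"ry":0,"rz":0,"gripper":0.3},{"dx":0.0005,"dy":0.038,"dz":0,"rx":0,"ry":0,"rz":0,"gripper":0.3},{"dx":0.0005,"dy":0.044,"dz":0,"rx":0,"ry":0,"rz":0,"gripper":0.3},{"dx":0.0005,"dy":0.046,"dz":0,"rx":0,"ry":0,"rz":0,"gripper":0.3},{"dx":0.0005,"dy":0.046,"dz":0,"rx":0,"ry":0,"rz":0,"gripper":0.3}]'
python3 - <<'E'
from h import *
for n in("scene",):
    p,d=read_camera(n); np.savez(f"pics/{n}8.npz",p=p,d=d)
    c=p[170:290,140:300]
    cv2.imwrite(f"pics/{n}8c.png",cv2.resize(c[:,:,::-1],(800,600)))
    inhand(p,d,(140,170,280,290))
gor(.014,.003)
E
```

```text
time: 14.48
tool_pos: [0.5093, -0.2021, 0.0934]
tool_rot: [-1.885, -0.0, -1.651]
contact_force: [0.3, 0.4, -0.5]
opening: 0.0531
tool y of board top = a x + b z + c: [ 0.0117 -0.0097 -0.0048] rms 0.0014
tool z far end 0.1312 x range [-0.0271  0.0256] ((-0.6510219573974609, 99.94906616210938), (62.704837799072266, 54.6032600402832), 89.3990249633789)
t 14.525 target [ 0.5056 -0.2014  0.0825] d [-0.0004  0.0117 -0.0003] rot [-0.0003 -0.0002  0.0002]
```

View pics/scene8c.png

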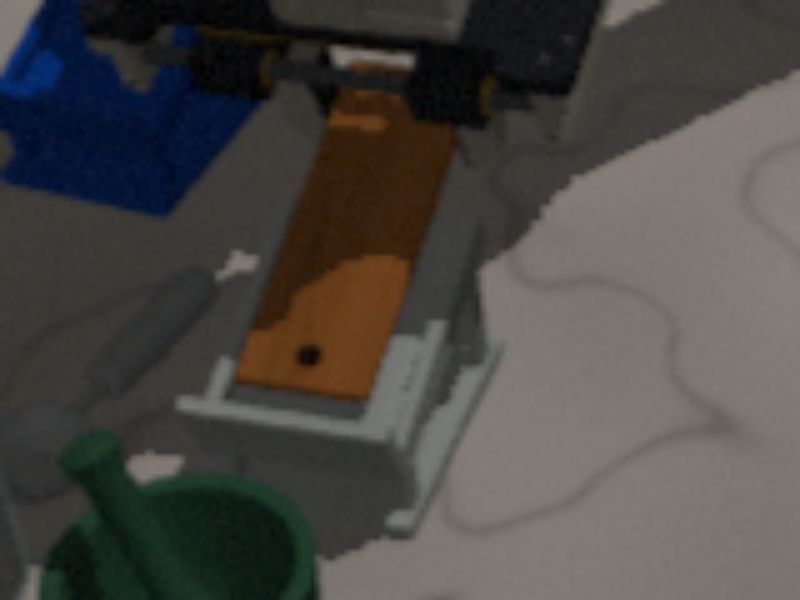

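```bash
python3 -m creep '[{"dx":0,"dy":0.004,"dz":0,"rx":0,"ry":0,"rz":0,"gripper":0.3},{"dx":0,"dy":0.008,"dz":0,"rx":0,"ry":0,"rz":0,"gripper":0.3},{"dx":0,"dy":0.01,"dz":0,"rx":0,"ry":0,"rz":0,"gripper":0.3},{"dx":0,"dy":0.01,"dz":0,"rx":0,"ry":0,"rz":0,"gripper":0.3}]';python3 -m creep '[{"dx":0,"dy":0.001,"dz":0,"rx":0,"ry":0,"rz":0,"gripper":0.3},{"dx":0,"dy":0.002,"dz":0,"rx":0,"ry":0,"rz":0,"gripper":0.3},{"dx":0,"dy":0.002,"dz":0,"rx":0,"ry":0,"rz":0,"gripper":0.3}]'
```

```text
time: 15.02
tool_pos: [0.506, -0.2017, 0.0836]
tool_rot: [-1.885, 0.0, -1.651]
contact_force: [-0.5, 0.6, -1.4]
opening: 0.0531
time: 15.4
tool_pos: [0.5055, -0.2017, 0.0819]
tool_rot: [-1.885, -0.0, -1.651]
contact_force: [0.3, -0.2, -1.0]
opening: 0.0529
```

```bash
python3 -m creep '[{"dx":0,"dy":0.001,"dz":0,"rx":0,"ry":0,"rz":0,"gripper":0.3},{"dx":0,"dy":0.0015,"dz":0,"rx":0,"ry":0,"rz":0,"gripper":0.3},{"dx":0,"dy":0.0015,"dz":0,"rx":0,"ry":0,"rz":0,"gripper":0.3}]';python3 -m creep '[{"dx":0,"dy":0.001,"dz":0,"rx":0,"ry":0,"rz":0,"gripper":0.3},{"dx":0,"dy":0.001,"dz":0,"rx":0,"ry":0,"rz":0,"gripper":0.3}]'; python3 -c "
from h import *
gor(.014,0)"
```

```text
time: 15.78
tool_pos: [0.505, -0.2016, 0.0804]
tool_rot: [-1.885, -0.0, -1.651]
contact_force: [0.9, -0.2, -0.5]
opening: 0.053
time: 16.02
tool_pos: [0.5048, -0.2016, 0.0795]
tool_rot: [-1.885, -0.0, -1.651]
contact_force: [-0.3, 0.8, -0.2]
opening: 0.0532
t 16.025 target [ 0.5047 -0.2013  0.0796] d [-0.0003 -0.0001 -0.0002] rot [ 0.0002 -0.0001  0.0001]
```

```bash
python3 -m creep '[{"dx":0,"dy":0.001,"dz":0,"rx":0,"ry":0,"rz":0,"gripper":0.3},{"dx":0,"dy":0.001,"dz":0,"rx":0,"ry":0,"rz":0,"gripper":0.3}]';python3 -m creep '[{"dx":0,"dy":0.001,"dz":0,"rx":0,"ry":0,"rz":0,"gripper":0.3},{"dx":0,"dy":0.001,"dz":0,"rx":0,"ry":0,"rz":0,"gripper":0.3}]'
```

```text
time: 16.27
tool_pos: [0.5046, -0.2017, 0.0789]
tool_rot: [-1.885, -0.0, -1.651]
contact_force: [0.3, -0.0, 2.7]
opening: 0.0531
time: 16.52
tool_pos: [0.5044, -0.2017, 0.0781]
tool_rot: [-1.884, -0.0, -1.651]
contact_force: [-0.3, 0.9, 5.0]
opening: 0.0531
```

```bash
python3 -m creep '[{"dx":0,"dy":0,"dz":0.002,"rx":0,"ry":0,"rz":0,"gripper":0.3},{"dx":0,"dy":0,"dz":0.005,"rx":0,"ry":0,"rz":0,"gripper":0.3},{"dx":0,"dy":0,"dz":0.008,"rx":0,"ry":0,"rz":0,"gripper":0.3},{"dx":0,"dy":0,"dz":0.008,"rx":0,"ry":0,"rz":0,"gripper":0.3}]';python3 -m creep '[{"dx":0,"dy":0,"dz":0.001,"rx":0,"ry":0,"rz":0,"gripper":0.3},{"dx":0,"dy":0,"dz":0.002,"rx":0,"ry":0,"rz":0,"gripper":0.3},{"dx":0,"dy":0,"dz":0.002,"rx":0,"ry":0,"rz":0,"gripper":0.3}]'
```

```text
time: 17.02
tool_pos: [0.5124, -0.2025, 0.0758]
tool_rot: [-1.883, -0.001, -1.651]
contact_force: [0.7, -0.1, 5.7]
opening: 0.0529
time: 17.4
tool_pos: [0.5141, -0.2027, 0.0753]
tool_rot: [-1.884, -0.001, -1.651]
contact_force: [-0.4, 0.3, 7.6]
opening: 0.0529
```

Run:
```python
from h import *
p,d=read_camera("scene"); np.savez("pics/scene9.npz",p=p,d=d)
cv2.imwrite("pics/scene9c.png",cv2.resize(p[180:285,150:290,::-1],(800,600),interpolation=cv2.INTER_CUBIC))
gor(0,0)
```

```text
t 17.45 target [ 0.5179 -0.2024  0.0753] d [-0.0006 -0.0011  0.0036] rot [-0.0012 -0.0004  0.0008]
```

View pics/scene9c.png

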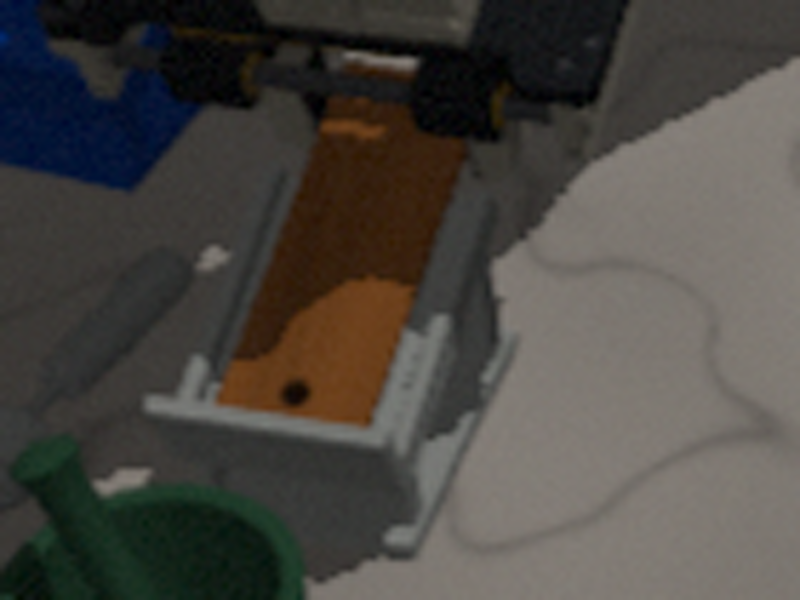

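```bash
for i in 1 ; do python3 -m creep '[{"dx":0,"dy":0,"dz":0.001,"rx":0,"ry":0,"rz":0,"gripper":0.3},{"dx":0,"dy":0,"dz":0.002,"rx":0,"ry":0,"rz":0,"gripper":0.3},{"dx":0,"dy":0,"dz":0.002,"rx":0,"ry":0,"rz":0,"gripper":0.3}]'; done; python3 -m creep '[{"dx":0,"dy":0,"dz":0.001,"rx":0,"ry":0,"rz":0,"gripper":0.3},{"dx":0,"dy":0,"dz":0.001,"rx":0,"ry":0,"rz":0,"gripper":0.3}]'
```

```text
time: 17.82
tool_pos: [0.516, -0.2028, 0.0748]
tool_rot: [-1.884, -0.001, -1.651]
contact_force: [-0.3, 0.5, 7.7]
opening: 0.0535
time: 18.08
tool_pos: [0.5169, -0.2029, 0.0746]
tool_rot: [-1.884, -0.001, -1.651]
contact_force: [1.0, -0.3, 8.0]
opening: 0.0533
```

```bash
python3 -m creep '[{"dx":0,"dy":0,"dz":0.001,"rx":0,"ry":0,"rz":0,"gripper":0.3},{"dx":0,"dy":0,"dz":0.001,"rx":0,"ry":0,"rz":0,"gripper":0.3}]';python3 -m creep '[{"dx":0,"dy":0,"dz":0.001,"rx":0,"ry":0,"rz":0,"gripper":0.3},{"dx":0,"dy":0,"dz":0.001,"rx":0,"ry":0,"rz":0,"gripper":0.3}]';python3 -m creep '[{"dx":0,"dy":0,"dz":0.001,"rx":0,"ry":0,"rz":0,"gripper":0.3},{"dx":0,"dy":0,"dz":0.001,"rx":0,"ry":0,"rz":0,"gripper":0.3}]'
```

```text
time: 18.32
tool_pos: [0.5176, -0.2029, 0.0744]
tool_rot: [-1.884, -0.001, -1.651]
contact_force: [-1.6, 0.9, 9.0]
opening: 0.053
time: 18.58
tool_pos: [0.5176, -0.203, 0.0743]
tool_rot: [-1.887, -0.001, -1.651]
contact_force: [-4.2, -0.1, 11.3]
opening: 0.0531
time: 18.82
tool_pos: [0.5176, -0.203, 0.0743]
tool_rot: [-1.889, -0.001, -1.651]
contact_force: [-7.8, 0.4, 14.9]
opening: 0.0532
```

```bash
python3 -m creep '[{"dx":0,"dy":-0.0005,"dz":-0.0005,"rx":0,"ry":0,"rz":0,"gripper":0.3},{"dx":0,"dy":-0.001,"dz":-0.001,"rx":0,"ry":0,"rz":0,"gripper":0.3}]';python3 -m creep '[{"dx":0,"dy":0,"dz":0,"rx":0,"ry":0,"rz":0,"gripper":0.65},{"dx":0,"dy":0,"dz":0,"rx":0,"ry":0,"rz":0,"gripper":0.75},{"dx":0,"dy":0,"dz":0,"rx":0,"ry":0,"rz":0,"gripper":0.9},{"dx":0,"dy":0,"dz":0,"rx":0,"ry":0,"rz":0,"gripper":0.9},{"dx":0,"dy":0,"dz":0,"rx":0,"ry":0,"rz":0,"gripper":0.9}]'
```

```text
time: 19.08
tool_pos: [0.5176, -0.203, 0.0745]
tool_rot: [-1.887, -0.0, -1.651]
contact_force: [-2.7, 0.6, 3.9]
opening: 0.0533
time: 19.7
tool_pos: [0.5187, -0.2027, 0.0739]
tool_rot: [-1.885, -0.0, -1.651]
contact_force: [-0.1, 0.9, 0.4]
opening: 0.0826
```

Released without a jump. Now I retreat along the tool axis, then move toward the robot and up, to look.

```bash
python3 -m creep '[{"dx":0,"dy":-0.005,"dz":0,"rx":0,"ry":0,"rz":0,"gripper":0.9},{"dx":0,"dy":-0.02,"dz":0,"rx":0,"ry":0,"rz":0,"gripper":0.9},{"dx":0,"dy":-0.04,"dz":0,"rx":0,"ry":0,"rz":0,"gripper":0.9},{"dx":0,"dy":-0.08,"dz":0,"rx":0,"ry":0,"rz":0,"gripper":0.9},{"dx":0,"dy":-0.12,"dz":-0.03,"rx":0,"ry":0,"rz":0,"gripper":0.9},{"dx":-0.04,"dy":-0.13,"dz":-0.06,"rx":0.1,"ry":0,"rz":0,"gripper":0.9},{"dx":-0.09,"dy":-0.13,"dz":-0.09,"rx":0.2,"ry":0,"rz":0,"gripper":0.9},{"dx":-0.14,"dy":-0.13,"dz":-0.11,"rx":0.3,"ry":0,"rz":0,"gripper":0.9},{"dx":-0.18,"dy":-0.13,"dz":-0.11,"rx":0.31,"ry":0,"rz":0,"gripper":0.9},{"dx":-0.18,"dy":-0.13,"dz":-0.11,"rx":0.31,"ry":0,"rz":0,"gripper":0.9}]'
python3 - <<'E'
from h import *
B=(R.from_euler('z',-.08)*R.from_euler('y',.314))
foot=RK+R.from_euler('z',-.08).apply([.06,0,.035])
for n in("top","scene"):
    p,d=read_camera(n); np.savez(f"pics/{n}10.npz",p=p,d=d)
    c=p[150:285,330:510] if n=="top" else p[160:295,140:320]
    cv2.imwrite(f"pics/{n}10c.png",cv2.resize(c[:,:,::-1],(800,600),interpolation=cv2.INTER_CUBIC))
    cc,Mc,t=cal(n)
    for ct in cv2.findContours(brown(p),0,cv2.CHAIN_APPROX_NONE)[0]:
        ct=ct[:,0]
        if len(ct)<40: continue
        X=ray(n,ct,.066)
        if X[:,1].mean()>-.1:
            if X[:,0].mean()<.75: print(n,'other',X.mean(0).round(3)); 
            continue
        D=np.c_[(ct[:,0]-cc['cx'])/cc['fx'],(ct[:,1]-cc['cy'])/cc['fy'],np.ones(len(ct))]@Mc.T
        D=B.inv().apply(D); o=B.inv().apply(t-foot); k=(.006-o[2])/D[:,2]; Y=(o+D*k[:,None])*1000
        print(n,'board on deck-top plane, foot frame mm',cv2.minAreaRect(Y[:,:2].astype(np.float32)),'x',np.percentile(Y[:,0],[2,98]).round(1),'y',np.percentile(Y[:,1],[4,96]).round(1))
    P=cloud(n,d); L=B.inv().apply(P.reshape(-1,3)-foot).reshape(480,640,3)
    m=cv2.erode(brown(p),np.ones((3,3)))>0; m&=(abs(L[...,1])<.05)&(L[...,0]<.02)&(L[...,0]>-.17); q=L[m]
    print(n,'top plane in deck frame',np.linalg.lstsq(np.c_[q[:,:2],np.ones(len(q))],q[:,2],rcond=None)[0].round(4))
E
```

```text
time: 20.95
tool_pos: [0.4688, -0.0161, 0.2333]
tool_rot: [-1.572, -0.0, -1.647]
contact_force: [0.5, -0.1, 0.1]
opening: 0.0822
top board on deck-top plane, foot frame mm ((-77.84395599365234, -1.2979545593261719), (50.143394470214844, 147.3024444580078), 89.64717864990234) x [-151.2   -4.6] y [-26.5  23.3]
top other [0.607 0.139 0.066]
top top plane in deck frame [0.0004 0.0003 0.0055]
scene other [0.614 0.141 0.066]
scene board on deck-top plane, foot frame mm ((-43.696075439453125, 0.06886672973632812), (53.042327880859375, 64.15361022949219), 89.79010772705078) x [-75.2 -11.7] y [-25.9  26. ]
scene top plane in deck frame [ 0.0015 -0.      0.006 ]
```

View pics/top10c.png

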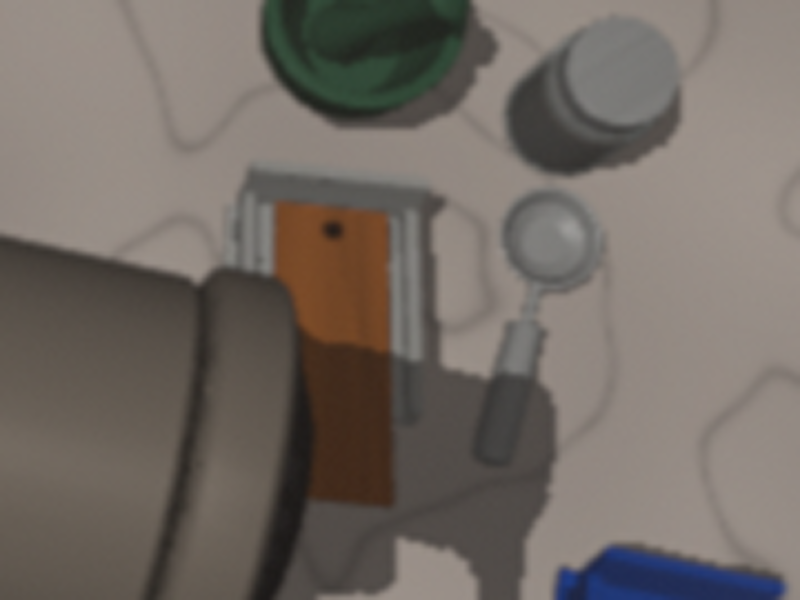

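View pics/scene10c.png

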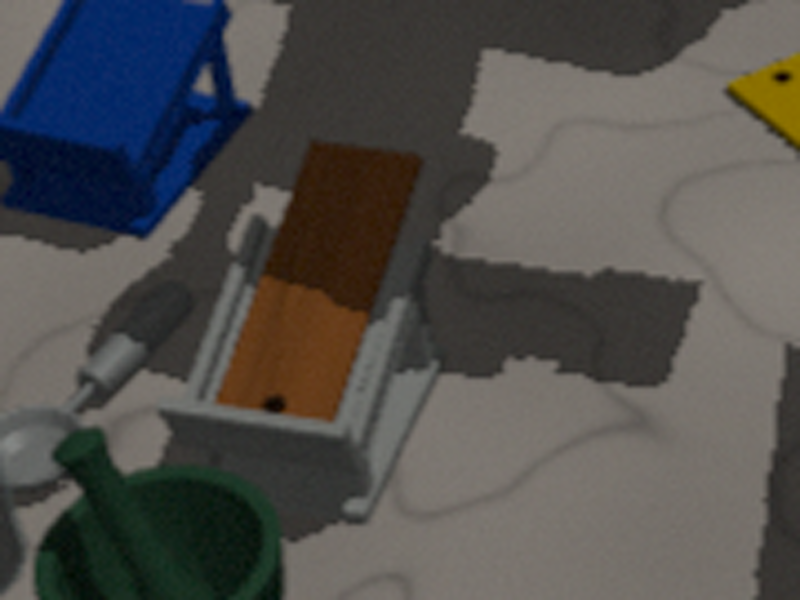

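The board lies flat in the rack: its top plane is parallel to the deck, 5.5–6 mm up. Its end in the top crop (275–390, 205) adjoins the stop band and is parallel to it within 0.006 rad. One last check of the bystanders, then I hand in.

Run:
```python
from h import *
a=np.load("pics/scene0.npz")['p'];b=np.load("pics/scene10.npz")['p']
cv2.imwrite("pics/cmp.png",cv2.resize(np.vstack([a[150:350,90:490],b[150:350,90:490]])[:,:,::-1],(600,600)))
print(status.observe()['contact_force'].round(2))
```

```text
[-0.31 -0.49 -0.21]
```

View pics/cmp.png

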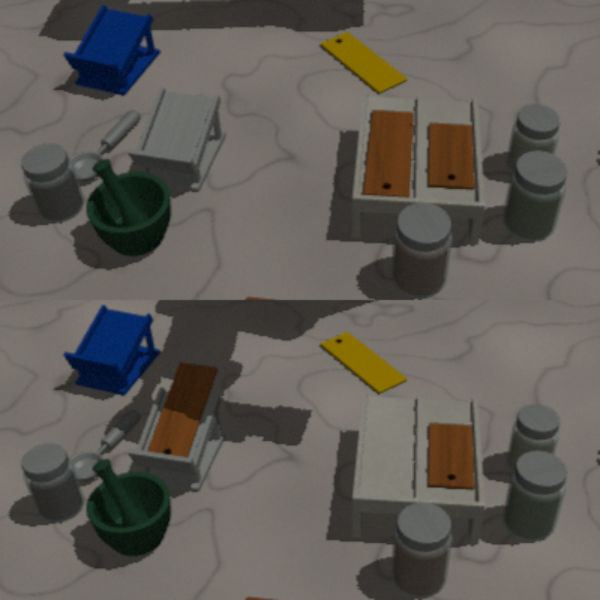

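Before (top half) and after (bottom half) match, except that the long board is now in the rack at (185,410).

```bash
python3 -c "
from cell import robot
print(robot.hand_in())"
```

```text
the job is handed in; nothing more can be done
None
```

The long board now lies in the grey rack with its end against the back stop. I handed the job in at about 21 s of the 53 s.

**What I did:** I pressed the board at 9–14 N and dragged it about 82 mm, with no visible slip, to an overhang of about 50 mm. I pinched it at 45 N, lifted it, tilted it 18°, set it on the rack deck and slid it down. At the predicted spot the push-back rose to about 8 N, which I took as the stop. I then eased off, let go and backed away.

**Last checks:**
- **Flat:** the board lies parallel to the deck within 0.0015 rad, with its top 5.5–6 mm above it.
- **Square:** its end is parallel to the stop within about 0.006 rad, so any gap at a corner should be about 0.3 mm or less.
- **Other objects:** the short board, jars, mortar, spoon, blue rack and yellow board look unmoved, and the gripper is clear of everything.

**Where checks disagreed or fell short:**
- **Camera offset:** the two cameras differ by about 2–5 mm in x, so I relied on the contact force for the touch at the stop.
- **Top-view reading:** it puts the board's end 2.6–4.6 mm short of the stop, most of which I put down to the colour mask trimming the edges. The end's pixel row in that view matches contact.
- **Scene view:** the stop hides the board's end there, so that view could not confirm contact.

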